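Open the telescopic length stop by one hole and lay the block in it

ROBOT

A 7-joint arm with a two-finger parallel gripper is mounted at the origin on a cart in front of the work surface, level with it; the furniture and walls round the work are solid. World frame = base frame: x ahead of the robot, y to its left, z up, the work surface at z = 0. Lengths are in m, angles in rad, forces in N, time in s.
With the tool pointing down it reaches from about 0.425 to 0.8 m from the base axis. Payload 8.3 kg.
Tool frame: the origin (TCP) lies between the finger pads; the fingertips stand r.finger_overhang ahead of it and the grasp point (between the pads) lies 5 mm behind it (r.finger_overhang is the distance from the TCP to the fingertips, in m); z points along the fingers, y is the direction in which the jaws open and shut (so a half turn about z gives the same grasp; the last joint's range is limited). The gripper opens to 85 mm and grips with 20 to 120 N. Pads are 22 mm wide; open, the fingers measure 114 mm over their backs; the gripper's body (76 mm by 85 mm) begins 54 mm behind the grasp point. The pads swing forward as they close: fully open they stand 13 mm farther back than shut.
Start: joints at [-1.249, 0.383, 0.016, 1.37, -0.006, 1.388, -0.046], TCP at [0.235, 0.579, 0.245] pointing down, gripper open.
Joint ranges: [-2.95, 2.95], [-0.25, 2.06], [-1.52, 1.56], [0.18, 2.33], [-1.44, 4.58], [0.02, 2.06], [-3.01, 3.01]. Speed limits (rad/s): [2.39, 2.39, 3.01, 3.01, 3.14, 3.14, 3.14].

INTERFACE

Orientations are given as a rotation vector (axis times angle).
In Python, from cell import r gives the robot as it stands.
- The arm moves only by the shell command python3 -m inch 'ROWS' [FORCE]. ROWS is JSON, a list that holds one entry, the list of rows, each a list of 7 numbers: the opening, from 0 (shut) to 1 (fully open), then the shift along the tool's x, y, z in cm, then the turn, a rotation vector about the tool's x, y, z in degrees. A call has 1 to 12 rows; each row shifts and turns the commanded pose from where the row before left it, along the tool's axes as they then stand; what a row does not reach is not made up. A row lasts 1/8 s, in which the tool goes at most 62.5 mm and 10.7 degrees, less where a joint would pass 70% of its speed; a pose out of reach is approached as far as the arm can. A call is refused whole if a number of a shift passes 6.25 or a number of a turn 10.7, either way. A call with a gripper value outside its range is refused whole. The fingers move at their own pace and stop on an object; FORCE is the grip in N (left out, the last holds). Time passes only in rows, so rows that do not move let the fingers close. It gives the time, the measured TCP pose, the force and the opening at its end, in the units of the state.
- r.get_obs(): the state, without advancing time (a new reading comes with each control period).
- r.get_image(name): name is "scene" or "top" or "wrist"; returns the picture (420x560x3 uint8, red, green, blue); there is no depth.
- r.camera_info(name): a dict with "fx", "fy", "cx", "cy" (pixels), "R" (3x3) and "t" (3): a world point X has camera coordinates R X + t. Camera axes: x right, y down, z forward; pixel columns grow to the right and rows downward; lengths in m; the calibration is good to about 2 mm. A picture is of the moment at which its call begins: read the wrist's pose just before it. camera_info takes no time and is no camera call; for the wrist camera it gives the pose at the moment of the call.
- r.finish_job(): hands the job in, once; it reports no verdict.
Trained networks look in the newest picture that a camera, given by its name, has taken for a name from the list of things; names that differ only in an ending like _2 or _b are one class to them, and where a whole thing is asked for, a point or a joint stands for the part that bears it (a point fixed in the world has none). Each returns a list of dicts, best first, with "confidence" (0 to 1); they miss things now and then, are a little off and sometimes report something else, mostly with a low value. They report only what shows in the picture. A call takes as long as a camera call. They do not tell look-alikes from the thing itself.
- r.spot_in(camera, target): "extent" ([centre column, centre row, width, height] in pixels, round what is visible of it).
The state is a dict: "clock": time; "joint_pos": joint angles; "qvel": joint speeds; "effort": joint torques, N m; "position": TCP position; "orientation": TCP orientation; "ft_force": force on the tool from outside, world axes, zero at the start; "moment": the same for the moment, N m; "width": opening from 0.0 (shut) to 1.0 (fully open).
Only numpy, scipy, OpenCV 4.12 (cv2) and the standard library are available. Lean on these libraries where they do the work, as an engineer would, in place of code of your own. Each camera call takes 0.05 s, during which the arm holds its last target.

TASK

The telescopic length stop on the bench is set one hole too tight for the long grey block. Press its spring snap button in flush, slide the square tube to the next hole so that the gap between its end plate and the fixed anvil opens by one hole, and let the button spring out again there. Then lay the long block flat on the base plate, lengthwise in the gap in line with the tube, and let it go.

Things in the scene. Friction and masses are not known exactly. Their poses are not given: they have to be found in the camera images.
- stand: Length stop, fixed to the bench: dark steel base plate 60x390x8 mm (x,y,z), a square tube lying above it. Origin: centre of the plate's underside. Own y is the tube's axis, z up, -x the button's side (toward the robot). A bracket at y +154 to +190 mm (44 wide, 60 high) holds the fixed inner bar, axis at x 0, z 45 mm. The tube slides on the bar.
- tube (a joint): Slide of the tube in m: 0 at the start, grows as the tube moves along the stand's +y and the gap opens. Four 15 mm holes in its -x wall, 32 mm apart: the button catches at 0, at 0.032 (the next hole, wanted), 0.064 and -0.032, about 0.5 mm play each way. Friction 1.5 N, light damping; locked while the button stands out.
- snap (a joint): How far the button is pressed, m: 0 fully out, 0.005 flush with the tube's side, 0.008 under the wall between holes. Spring 1.5 N at 0, 3.5 N flush. With tube and button pinched together between two fingers so that the button is flush, sliding the tube carries its wall over the dome; the button springs out by itself in the next hole. It stays in place along y.
- button_place (a point): Centre of the mouth of the hole in which the button stands, on the tube's -x face; at x -14, y 0, z 45 mm of the stand, fixed to the stand. The button is a steel dome of 14 mm diameter standing 5 mm out of it toward the stand's -x. Axes as the stand's.
- end_plate_face (a point): Point on the end plate's outer face, mid-width, 20 mm above the bench, at y -106 mm of the stand when joint tube is 0; moves with the tube. The plate (44 wide, 10 thick, top 58 mm above the bench) closes the -y end of the aluminium tube, which is 28x28 mm (z 31 to 59 mm) and 140 mm long, reaching from y -96 to +44 mm of the stand at tube 0. Axes as the stand's.
- anvil_face (a point): Point on the anvil's face toward the end plate, mid-width, 20 mm above the bench, at y -158 mm of the stand; fixed. The anvil is a steel block 44x32 mm, top 48 mm above the bench, at the stand's -y end. The gap from here to the end plate is 52 mm at the start and 84 mm at the next hole; its floor is the base plate, 8 mm above the bench. Axes as the stand's.
- long_block: The long block: plain grey steel, 30x72x24 mm (x,y,z), about 0.35 kg, loose on the bench to the left of the stop. Origin: centre of its underside; own y along its length, z up. The small near-cube of 25 mm is another block, not needed.
Mind the look-alikes: they are no part of the job. What is shaped like the long_block but black or blue is not meant.

How it is judged:
On the way, in this order (a step that is already met when the one before it is completed fails the run):
1. the snap button is pressed flush (value of joint snap above 0.004 m), for 0.1 s.
2. the tube has reached the next hole and the button has sprung out there (value of joint tube between 0.0285 and 0.0355 m and value of joint snap below 0.0015 m), for 0.2 s.
At the end, for the whole second after the job is handed in: Tube caught at the next hole (32 mm on, within 3.5 mm), button fully out (within 1.5 mm); long block at rest, flat and right side up on the base plate between end plate and anvil, within 18 mm of the centre line and 0.25 rad of the tube's axis (all of step 2 and y of long_block in the frame of stand between -0.127 and -0.105 m and x of long_block in the frame of stand between -0.018 and 0.018 m and z of long_block in the frame of stand between 0.005 and 0.011 m and angle between the y axis of long_block and the y axis of stand, either way round below 0.25 rad and angle between long_block's own z axis and vertical below 0.08 rad and linear speed of long_block below 0.01 m/s); the robot touches nothing.
It also fails if it takes over 58 s, if anything falls off the work surface, if the arm or the gripper's body presses on something with over 40 N, if the wrist force passes 120 N, or if a joint passes its speed limit or range.

## Working session

There is one attempt and no reset: what is moved stays moved. The work goes in short steps, Python scripts to look and compute and a shell command to move; the robot and the scene stay as the last step left them, time stands still between calls to the robot, and variables do not carry over. Pictures are saved under pics/ and viewed, and the job is handed in when it is done.

```bash
ls; mkdir -p pics; python3 - <<'E'
from cell import r
import cv2
o=r.get_obs();print(o['clock'],o['position'],o['orientation'],o['width'],r.finger_overhang)
for n in("scene","top","wrist"):
    im=r.get_image(n);cv2.imwrite(f"pics/{n}0.png",im[:,:,::-1]);c=r.camera_info(n);print(n,c)
print(r.get_obs()['clock'])
E
```

```text
pics
0.0 [0.23440046 0.57884366 0.24426349] [-0.60057555 -3.0833326   0.00310431] 0.9994240748375256 0.014
scene {'fx': 527.0308792180962, 'fy': 527.0308792180962, 'cx': 274.94010016603386, 'cy': 205.28585296609404, 'R': array([[ 0.74245063, -0.66980301, -0.01144493],
       [-0.46128695, -0.49878058, -0.73377945],
       [ 0.48577918,  0.55007442, -0.67929134]]), 't': array([-0.29900771,  0.33226528,  1.04253719])}
top {'fx': 467.75080796633824, 'fy': 467.75080796633824, 'cx': 276.7674096895627, 'cy': 208.82779166875932, 'R': array([[-0.02583836, -0.99966422,  0.00195642],
       [-0.99864723,  0.02572364, -0.04518858],
       [ 0.04512308, -0.00312137, -0.99897656]]), 't': array([0.12695929, 0.493467  , 1.04419547])}
wrist {'fx': 327.09597485833103, 'fy': 327.09597485833103, 'cx': 279.5701945794126, 'cy': 203.05982354567942, 'R': array([[ 3.75394474e-01,  9.26865119e-01, -1.99400805e-04],
       [ 8.92831146e-01, -3.61552418e-01,  2.68574745e-01],
       [ 2.48860470e-01, -1.00999507e-01, -9.63258826e-01]]), 't': array([-0.62514591, -0.03430738,  0.37708525])}
0.15
```

View pics/top0.png

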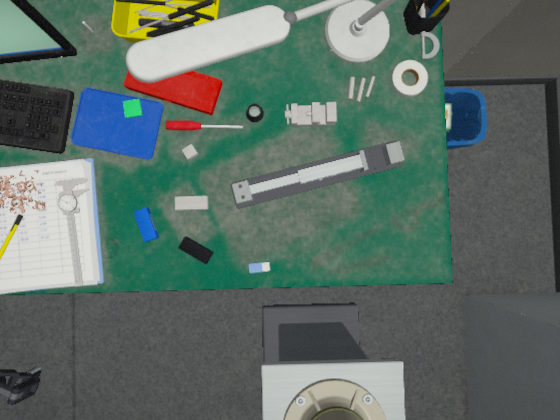

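View pics/scene0.png

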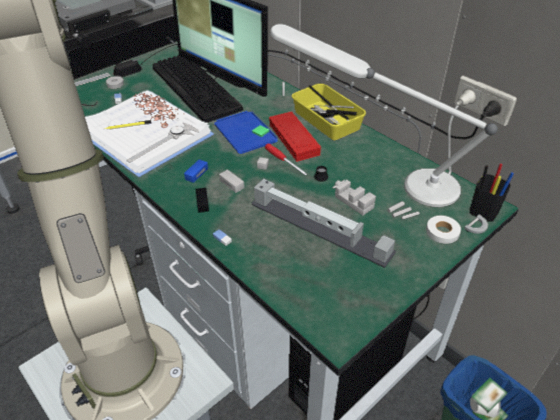

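```bash
python3 - <<'E'
from cell import r
for n in("top","scene"):
    r.get_image(n)
    for t in("stand","tube","snap","long_block","anvil_face"):
        try: print(n,t,r.spot_in(n,t)[:4])
        except Exception as e: print(n,t,e)
print(r.get_obs()['clock'])
E
```

```text
top stand [{'extent': [318.7, 173.8, 171.4, 67.2], 'confidence': 0.96}]
top tube [{'extent': [330.9, 165.0, 72.0, 32.2], 'confidence': 0.65}]
top snap []
top long_block [{'extent': [145.8, 225.6, 25.5, 29.9], 'confidence': 0.97}, {'extent': [195.6, 247.5, 34.9, 30.7], 'confidence': 0.93}, {'extent': [191.8, 202.2, 32.5, 15.4], 'confidence': 0.9}]
top anvil_face [{'extent': [330.5, 166.1, 66.4, 31.9], 'confidence': 0.29}]
scene stand [{'extent': [323.5, 222.0, 139.3, 87.3], 'confidence': 0.63}]
scene tube [{'extent': [331.8, 223.1, 57.5, 45.6], 'confidence': 0.85}]
scene snap [{'extent': [229.8, 181.6, 23.4, 22.8], 'confidence': 0.53}]
scene long_block [{'extent': [230.8, 180.9, 24.7, 22.7], 'confidence': 0.79}, {'extent': [194.5, 171.3, 26.6, 22.5], 'confidence': 0.68}, {'extent': [324.8, 225.5, 142.8, 89.0], 'confidence': 0.6}, {'extent': [204.3, 199.9, 16.6, 23.5], 'confidence': 0.57}]
scene anvil_face [{'extent': [324.6, 225.9, 139.7, 87.4], 'confidence': 0.6}]
0.75
```

The top view shows the stop from the bracket at (241,191) to the anvil at (395,152). Long-block candidates are grey (191,203), black (196,249) and blue (146,225), plus the small cube at (190,152). By the description it is the grey one at (191,203). Next, close crops.

```bash
python3 - <<'E'
import cv2
im=cv2.imread("pics/top0.png")
cv2.imwrite("pics/ctop.png",cv2.resize(im[130:220,225:415],None,fx=4.2,fy=4.2,interpolation=cv2.INTER_CUBIC))
cv2.imwrite("pics/cblk.png",cv2.resize(im[135:270,120:260],None,fx=4.4,fy=4.4,interpolation=cv2.INTER_CUBIC))
im=cv2.imread("pics/scene0.png")
cv2.imwrite("pics/cscene.png",cv2.resize(im[165:275,180:405],None,fx=3.5,fy=3.5,interpolation=cv2.INTER_CUBIC))
E
```

```text
(no output)
```

View pics/ctop.png

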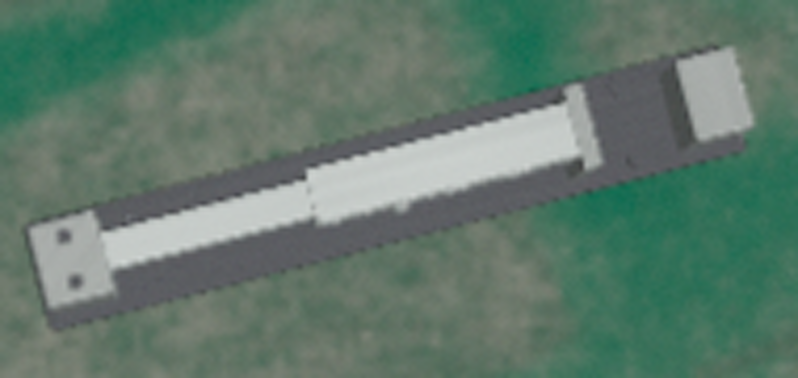

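View pics/cblk.png

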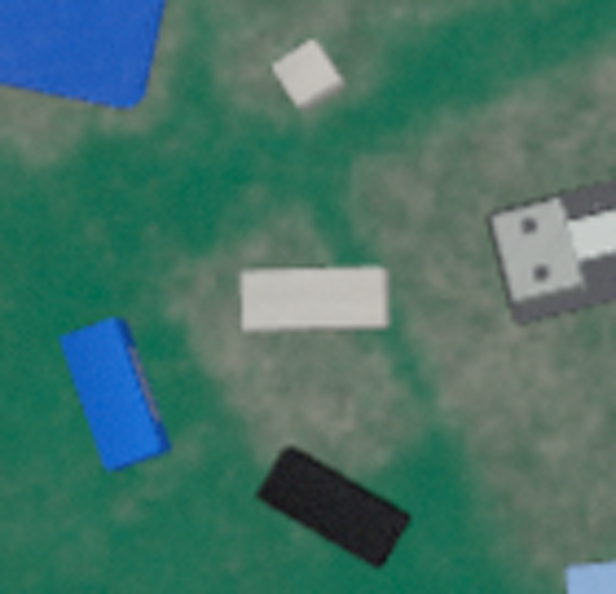

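View pics/cscene.png

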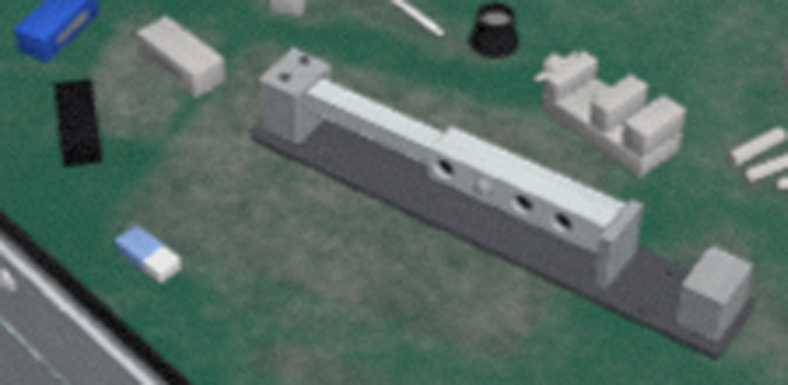

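Crop check: the grey 72x30 bar at top pixel (191,203) is the long block. The anvil is on the right (-y), and the bracket with two screws is on the left. The button shows in the scene crop at (484,185), second hole from the left, so +y is leftward, as the description says. Now I'll fit the poses.

```bash
cat > h.py <<'E'
import numpy as np
from scipy.optimize import least_squares
from cell import r
def proj(c,X):
    p=np.asarray(X)@np.array(c["R"]).T+c["t"]
    return np.c_[c["fx"]*p[:,0]/p[:,2]+c["cx"],c["fy"]*p[:,1]/p[:,2]+c["cy"]]
def pose(q,L):
    L=np.asarray(L)/1000.;c,s=np.cos(q[2]),np.sin(q[2])
    return np.c_[q[0]+c*L[:,0]-s*L[:,1],q[1]+s*L[:,0]+c*L[:,1],L[:,2]]
def fit(sets,q0):
    f=lambda q:np.concatenate([(proj(c,pose(q,L))-P).ravel() for c,P,L in sets])
    s=least_squares(f,q0,loss='soft_l1');return s.x,f(s.x).reshape(-1,2)
E
python3 - <<'E'
from h import *
up=lambda P,k,o:(np.array(P)+.5)/k-.5+o
T=[((52,328),(-30,195,8)),((745,150),(-30,-195,8)),((30,228),(22,190,60)),((95,210),(22,154,60)),((113,292),(-22,154,60)),((50,308),(-22,190,60)),
((676,62),(22,-158,48)),((735,46),(22,-190,48)),((753,128),(-22,-190,48)),((697,142),(-22,-158,48)),((307,172),(14,44,59)),((318,224),(-14,44,59)),((583,84),(22,-106,58)),((603,163),(-22,-106,58)),((401,207),(-19,0,45))]
S=[((484,185),(-18,0,45)),((262,80),(-22,190,60)),((293,48),(22,190,60)),((330,70),(22,154,60)),((680,288),(-22,-158,48)),((712,248),(22,-158,48)),((750,262),(22,-190,48)),((714,306),(-22,-190,48)),((716,356),(-30,-195,8)),((252,135),(-30,195,8)),((753,300),(30,-195,8)),((641,206),(22,-106,58)),((608,240),(-22,-106,58))]
ct,cs=r.camera_info("top"),r.camera_info("scene")
A=(ct,up([p for p,_ in T],4.2,(225,130)),[l for _,l in T]);B=(cs,up([p for p,_ in S],3.5,(180,165)),[l for _,l in S])
for s in([A],[B],[A,B]):
    q,e=fit(s,[.55,-.1,.2]);print(q,np.abs(e).mean(),np.abs(e).max())
print(e.round(1).tolist())
print('button',pose(q,[(-14,0,45),(0,-116,8)]))
b=[((242,270),(15,36,24)),((386,267),(15,-36,24)),((387,325),(-15,-36,24)),((242,326),(-15,36,24))]
b2=[((137,32),(-15,36,24)),((167,15),(15,36,24)),((224,66),(15,-36,24)),((199,94),(-15,-36,0)),((196,70),(-15,-36,24))]
A=(ct,up([p for p,_ in b],4.4,(120,135)),[l for _,l in b]);B=(cs,up([p for p,_ in b2],3.5,(180,165)),[l for _,l in b2])
for s in([A],[B],[A,B]):
    q,e=fit(s,[.5,.17,.0]);print(q,np.abs(e).mean(),np.abs(e).max())
o=r.get_obs()
from scipy.spatial.transform import Rotation as Ro
M=Ro.from_rotvec(o['orientation']).as_matrix();print(M.round(3))
E
```

```text
[0.57325411 0.02173042 0.22890147] 0.38492657822455195 1.5545107784465984
[0.57342921 0.02161972 0.22388352] 0.8003437915801689 2.5089367860413745
[0.57326864 0.0216736  0.22762491] 0.5806368203098279 2.6173218211687868
[[-0.3, 0.7], [0.9, 0.1], [-0.8, -0.5], [-0.1, -0.4], [0.6, -0.2], [-0.6, 0.1], [-0.2, -0.1], [-0.2, 0.1], [0.8, -0.1], [0.0, 0.2], [-0.4, -0.4], [0.3, -0.3], [-0.1, -0.2], [0.4, 0.5], [0.2, 1.6], [-1.7, 1.7], [-1.6, -0.5], [-0.5, -0.4], [0.1, -1.7], [-0.3, -0.8], [-0.8, -0.7], [0.7, 0.8], [2.6, -0.2], [0.2, 0.1], [-1.3, -0.4], [0.9, 0.3], [0.3, -0.4], [0.8, 0.8]]
button [[ 0.55962977  0.0185143   0.045     ]
 [ 0.5994457  -0.0913342   0.008     ]]
[ 0.51589598  0.30486355 -0.01127726] 0.2516764997484202 0.3613277921180611
[0.51858588 0.30667671 0.02178542] 0.6143510974995223 2.8293018297298147
[ 0.51656354  0.30487781 -0.00193255] 0.5520257389435067 1.9891549487068971
[[-0.927  0.375 -0.   ]
 [ 0.375  0.927  0.   ]
 [ 0.    -0.    -1.   ]]
```

```bash
cat >> h.py <<'E'
from scipy.spatial.transform import Rotation as Ro
STAND=[0.5733,0.0217,0.2276]
def plan(goal,yawy,n):
    """goal TCP xyz, yawy: world angle (deg) of tool y; n rows. tool down."""
    o=r.get_obs();p=np.array(o['position']);M=Ro.from_rotvec(o['orientation']).as_matrix()
    Mg=np.c_[[np.sin(np.radians(yawy)),-np.cos(np.radians(yawy)),0],[np.cos(np.radians(yawy)),np.sin(np.radians(yawy)),0],[0,0,-1]]
    w=Ro.from_matrix(M.T@Mg).as_rotvec();d=(np.array(goal)-p)/n
    for i in range(n):
        Mi=M@Ro.from_rotvec(w*i/n).as_matrix()
        print((Mi.T@d*100).round(2),np.degrees(w/n).round(2))
E
python3 - <<'E'
from h import *
print(pose(STAND,[(0,-3,40)]))
plan([.574,.0188,.22],np.degrees(.2276),11)
E
```

```text
[[0.57397692 0.01877737 0.04      ]]Traceback (most recent call last):
  File "<stdin>", line 3, in <module>
  File "h.py", line 19, in plan
    w=Ro.from_matrix(M.T@Mg).as_rotvec();d=(np.array(goal)-p)/n
      ~~~~~~~~~~~~~~^^^^^^^^
  File "scipy/spatial/transform/_rotation.pyx", line 1143, in scipy.spatial.transform._rotation.Rotation.from_matrix
ValueError: Non-positive determinant (left-handed or null coordinate frame) in rotation matrix 0: [[-5.74778914e-01 -8.18308742e-01 -6.07378070e-05]
 [-8.18308743e-01  5.74778915e-01  7.46729622e-06]
 [-2.88002570e-05 -5.39943229e-05  9.99999998e-01]].
```

```bash
sed -i 's/\[np.sin(np.radians(yawy)),-np.cos(np.radians(yawy)),0\]/[-np.sin(np.radians(yawy)),np.cos(np.radians(yawy)),0]/' h.py; python3 - <<'E'
from h import *
plan([.574,.0188,.22],np.degrees(.2276),11)
E
```

```text
[-4.77 -3.56  0.23] [-0.   -0.    4.99]
[-5.06 -3.14  0.23] [-0.   -0.    4.99]
[-5.32 -2.68  0.23] [-0.   -0.    4.99]
[-5.53 -2.21  0.23] [-0.   -0.    4.99]
[-5.7  -1.72  0.23] [-0.   -0.    4.99]
[-5.83 -1.22  0.23] [-0.   -0.    4.99]
[-5.92 -0.71  0.23] [-0.   -0.    4.99]
[-5.95 -0.19  0.23] [-0.   -0.    4.99]
[-5.95  0.33  0.23] [-0.   -0.    4.99]
[-5.9   0.85  0.23] [-0.   -0.    4.99]
[-5.8   1.36  0.23] [-0.   -0.    4.99]
```

```bash
python3 -m inch '[[[1,-4.8,-3.6,0.2,0,0,5],[1,-5.1,-3.1,0.2,0,0,5],[1,-5.3,-2.7,0.2,0,0,5],[1,-5.5,-2.2,0.2,0,0,5],[1,-5.7,-1.7,0.2,0,0,5],[1,-5.8,-1.2,0.2,0,0,5],[1,-5.9,-0.7,0.2,0,0,5],[1,-5.95,-0.2,0.2,0,0,5],[1,-5.95,0.3,0.2,0,0,5],[1,-5.9,0.8,0.2,0,0,5],[1,-5.8,1.4,0.2,0,0,5],[1,0,0,0,0,0,0]]]'
python3 - <<'E'
from h import *
import cv2
plan([.574,.0188,.10],np.degrees(.2276),2)
c=r.camera_info("wrist");im=r.get_image("wrist");cv2.imwrite("pics/w1.png",im[:,:,::-1])
c=r.camera_info("wrist")
# overlay model
L=[(-14,0,45),(-30,195,8),(-30,-195,8),(22,-106,58),(-22,-106,58),(14,44,59),(-14,44,59),(22,-158,48),(-22,-158,48),(22,154,60),(-22,154,60)]
P=proj(c,pose(STAND,L));print(P.round(0).tolist())
v=im[:,:,::-1].copy()
for p in P: cv2.circle(v,(int(round(p[0])),int(round(p[1]))),3,(0,0,255),1)
cv2.imwrite("pics/w1o.png",cv2.resize(v,None,fx=1.4,fy=1.4))
E
```

```text
clock: 2.25
position: [0.5745, 0.0126, 0.2232]
orientation: [1.967, 2.446, -0.003]
ft_force: [-0.4, -0.0, 1.2]
width: 0.996
[0.33 0.04 6.16] [-0.01  0.09 -0.33]
[0.32 0.04 6.16] [-0.01  0.09 -0.33]
[[265.0, 181.0], [245.0, -40.0], [256.0, 331.0], [303.0, 287.0], [259.0, 287.0], [296.0, 134.0], [264.0, 134.0], [301.0, 326.0], [260.0, 326.0], [307.0, -9.0], [251.0, -9.0]]
```

View pics/w1o.png

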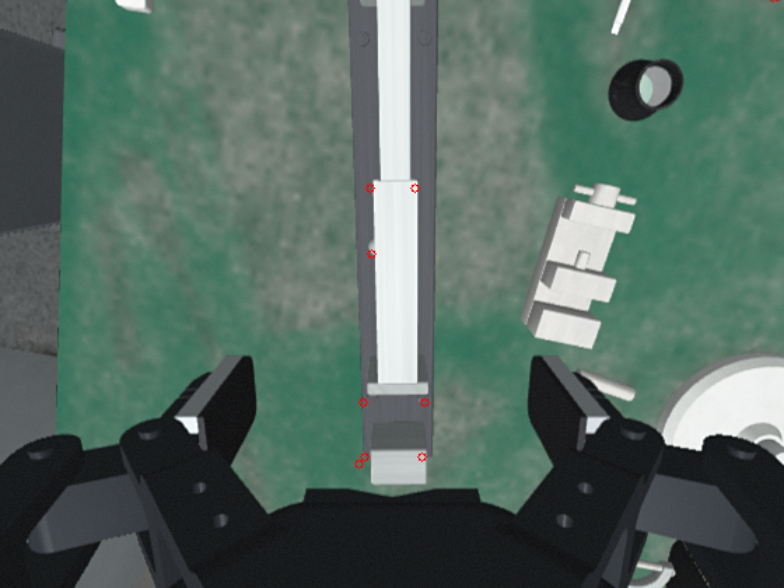

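The overlay is 2–5 px off (model slightly left of and below the image), so I'll fit from a zoom of the wrist picture.

```bash
python3 - <<'E'
import cv2
im=cv2.imread("pics/w1.png")
cv2.imwrite("pics/w1c.png",cv2.resize(im[110:350,230:330],None,fx=5,fy=2.5,interpolation=cv2.INTER_CUBIC))
E
```

```text
(no output)
```

View pics/w1c.png

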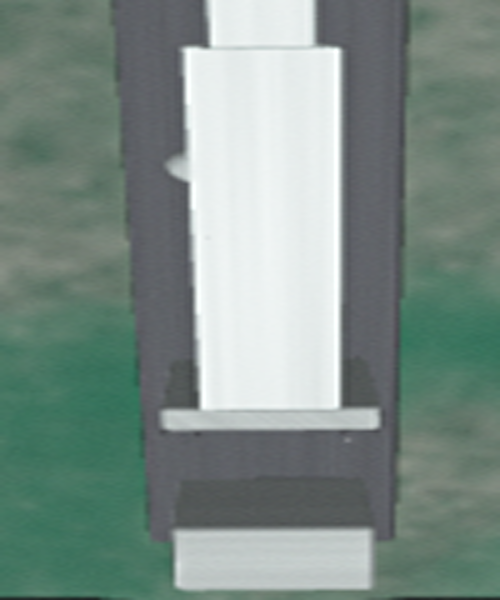

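```bash
python3 - <<'E'
from h import *
up=lambda P:(np.array(P)+.5)/[5,2.5]-.5+[230,110]
W=[((184,47),(-14,44,59)),((341,47),(14,44,59)),((160,409),(-22,-96,58)),((379,408),(22,-96,58)),((163,429),(-22,-106,58)),((378,429),(22,-106,58)),((174,530),(-22,-158,48)),((372,528),(22,-158,48)),((176,589),(-22,-190,48)),((372,587),(22,-190,48)),((167,166),(-19,0,45))]
c=r.camera_info("wrist");l=[b for _,b in W]
q,e=fit([(c,up([a for a,_ in W]),l)],STAND);print(q,e.round(1).tolist())
# with free height
f=lambda s:(proj(c,pose(s[:3],l)+[0,0,s[3]])-up([a for a,_ in W])).ravel()
s=least_squares(f,list(STAND)+[0]);print(s.x,np.abs(s.fun).max())
E
```

```text
[0.57441036 0.02768204 0.23395956] [[-0.3, -0.4], [0.5, -0.9], [-0.2, 0.0], [0.6, -0.1], [-0.5, 1.1], [0.7, 0.6], [-0.9, -0.3], [0.7, 0.0], [-0.5, 1.5], [0.5, 1.8], [-0.5, -1.1]]
[ 0.57465269  0.02663112  0.23414719 -0.0028197 ] 1.016596164692487
```

```bash
python3 - <<'E'
from h import *
Q=[.574,.0245,.232];g=pose(Q,[(0,-2,100)])[0];print(g)
plan(g,np.degrees(.232),4)
E
```

```text
[0.57445985 0.02255358 0.1       ]
[0.16 0.05 3.08] [-0.01  0.02 -0.15]
[0.16 0.05 3.08] [-0.01  0.02 -0.15]
[0.16 0.05 3.08] [-0.01  0.02 -0.15]
[0.15 0.05 3.08] [-0.01  0.02 -0.15]
```

```bash
python3 -m inch '[[[1,0.15,0.05,3.1,0,0,0],[1,0.15,0.05,3.1,0,0,0],[1,0.15,0.05,3.1,0,0,-0.3],[1,0.15,0.05,3.0,0,0,-0.3],[1,0,0,0,0,0,0],[1,0,0,0,0,0,0]]]'
python3 - <<'E'
from h import *
import cv2
o=r.get_obs();print(o['position'],o['orientation'])
c=r.camera_info("wrist");im=r.get_image("wrist");cv2.imwrite("pics/w2.png",im[:,:,::-1])
v=cv2.resize(im[:,:,::-1],None,fx=1.4,fy=1.4);cv2.imwrite("pics/w2o.png",v)
E
```

```text
clock: 3.05
position: [0.5745, 0.0261, 0.1016]
orientation: [1.942, 2.469, 0.002]
ft_force: [0.3, 1.0, 0.4]
width: 0.997
[0.57448354 0.02607546 0.10157918] [1.94173472e+00 2.46874716e+00 1.86646462e-03]
```

View pics/w2o.png

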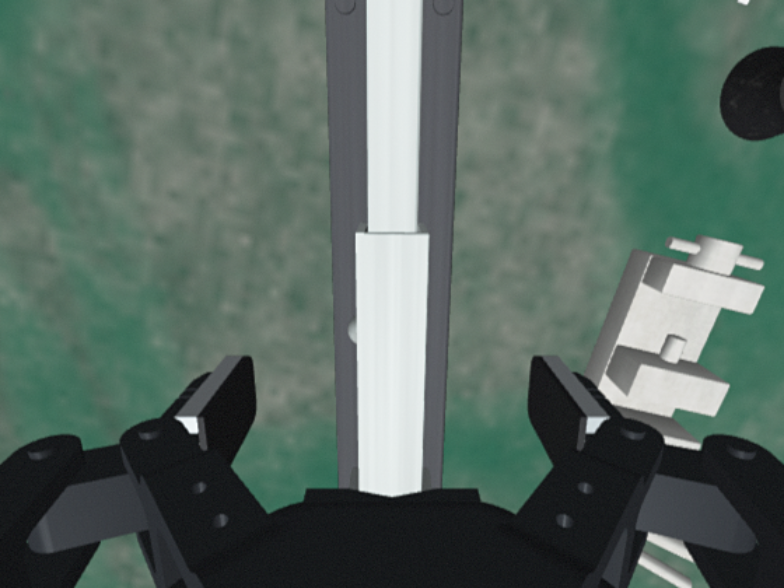

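```bash
python3 - <<'E'
from h import *
c=r.camera_info("wrist")
up=lambda P:(np.array(P)+.5)/1.4-.5
W=[((355,234),(-14,44,59)),((429,234),(14,44,59)),((349,331),(-19,0,45)),((346,6),(-22.,137,8)),((445,6),(22,137,8))][:3]
l=[b for _,b in W]
q,e=fit([(c,up([a for a,_ in W]),l)],[.574,.0245,.232]);print(q,e.round(1).tolist())
o=r.get_obs();p=np.array(o['position']);print(p)
for Q in ([.5733,.0217,.2276],[.5744,.0277,.234],q):
    d=p[:2]-Q[:2];k=Q[2];print('tcp in stand',d@[np.cos(k),np.sin(k)],d@[-np.sin(k),np.cos(k)])
print('tcp px',proj(c,[p,p+[0,0,-.014]]))
plan([p[0],p[1],.04],np.degrees(.232),4)
E
```

```text
[0.5764241  0.02269646 0.24740492] [[-0.1, 0.3], [0.3, -0.2], [-0.1, -0.1]]
[0.57482345 0.02585898 0.10192866]
tcp in stand 0.002422593723820133 0.0037079732484778805
tcp in stand -1.496852123776299e-05 -0.0018890299822734273
tcp in stand -0.0007774439254392697 0.0034582030609853014
tcp px [[279.5913145  276.1838914 ]
 [279.45887019 261.92559694]]
[-0.   -0.    1.55] [ 0.03 -0.    0.08]
[-0.   -0.    1.55] [ 0.03 -0.    0.08]
[-0.   -0.    1.55] [ 0.03 -0.    0.08]
[-0.   -0.    1.55] [ 0.03 -0.    0.08]
```

```bash
python3 -m inch '[[[1,-0.4,0,1.5,0,0,0.3],[1,0,0,1.5,0,0,0],[1,0,0,1.6,0,0,0],[1,0,0,1.5,0,0,0],[0.7,0,0,0,0,0,0],[0.55,0,0,0,0,0,0],[0.55,0,0,0,0,0,0],[0.55,0,0,0,0,0,0]]]' 25
python3 - <<'E'
from h import *
import cv2
o=r.get_obs();print(o['position'],o['orientation'])
im=r.get_image("wrist");v=cv2.resize(im[:,:,::-1],None,fx=1.4,fy=1.4);cv2.imwrite("pics/w3o.png",v)
im=r.get_image("scene");cv2.imwrite("pics/s3.png",cv2.resize(im[120:280,220:420,::-1],None,fx=3.5,fy=3.5,interpolation=2))
E
```

```text
clock: 4.1
position: [0.5753, 0.0214, 0.0398]
orientation: [1.95, 2.463, 0.001]
ft_force: [0.3, -0.4, 0.6]
width: 0.551
[0.57526063 0.0213739  0.0398077 ] [1.94989080e+00 2.46251259e+00 1.10377070e-03]
```

View pics/w3o.png

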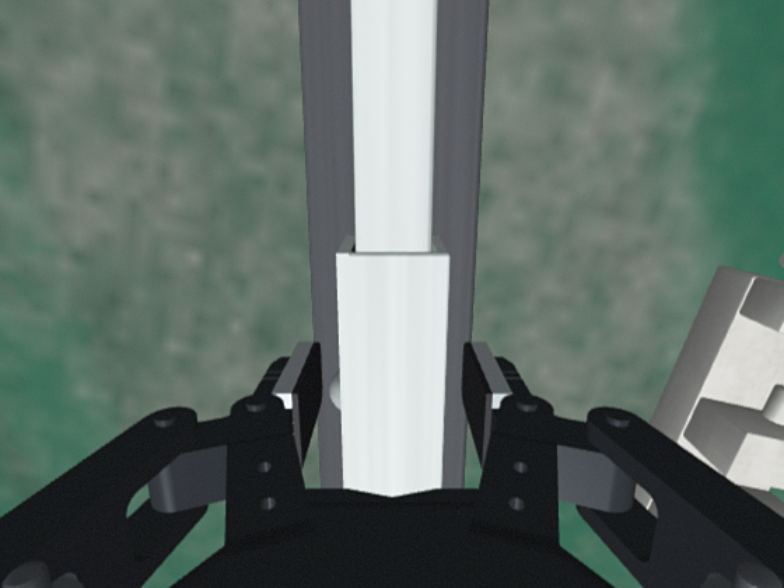

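View pics/s3.png

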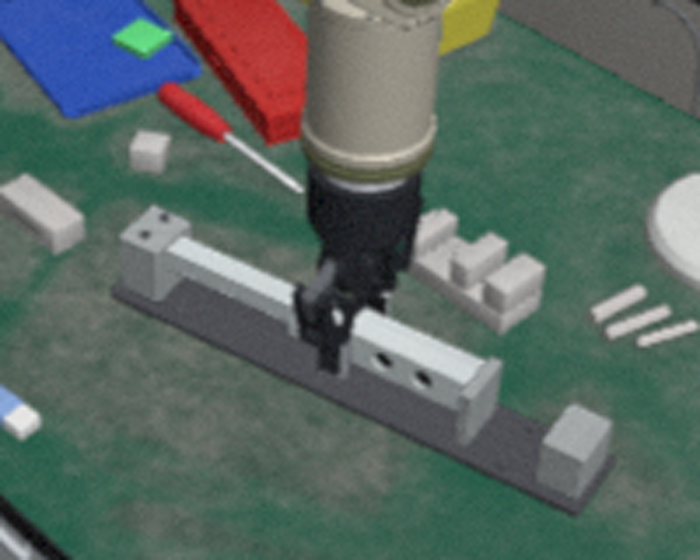

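```bash
python3 - <<'E'
from h import *
c=r.camera_info("wrist");o=r.get_obs();p=np.array(o['position']);M=Ro.from_rotvec(o['orientation']).as_matrix()
print(M.round(4))
for x in(-.011,0,.011):
    print(x,(proj(c,np.array([p+M@[x,y,-.005] for y in(-.024,-.019,.024)]))*1.4).round(0).tolist())
E
```

```text
[[-2.293e-01  9.734e-01  5.000e-04]
 [ 9.734e-01  2.293e-01  1.000e-04]
 [ 0.000e+00  5.000e-04 -1.000e+00]]
-0.011 [[313.0, 427.0], [329.0, 427.0], [470.0, 427.0]]
0 [[311.0, 395.0], [328.0, 395.0], [472.0, 395.0]]
0.011 [[309.0, 361.0], [326.0, 361.0], [474.0, 361.0]]
```

The dome at (330,392) lies about 1 mm from pad centre along the tube, and the tube centre is ~1 mm to +y of the jaws' centre. I'll correct for that and pinch.

```bash
python3 -m inch '[[[0.55,-0.2,0.08,0,0,0,0],[0.5,0,0,0,0,0,0],[0.45,0,0,0,0,0,0],[0.4,0,0,0,0,0,0],[0.3,0,0,0,0,0,0],[0.2,0,0,0,0,0,0],[0.2,0,0,0,0,0,0],[0.2,0,0,0,0,0,0]]]' 25
python3 - <<'E'
from h import *
import cv2
o=r.get_obs();print(o['position'],o['ft_force'],o['width'])
im=r.get_image("wrist");v=cv2.resize(im[:,:,::-1],None,fx=1.4,fy=1.4);cv2.imwrite("pics/w4o.png",v)
E
```

```text
clock: 5.2
position: [0.5761, 0.0196, 0.0393]
orientation: [-1.95, -2.463, 0.0]
ft_force: [-2.0, -0.8, 1.1]
width: 0.326
[0.57607843 0.01957086 0.03927512] [-2.00391706 -0.75192366  1.11411252] 0.3256927347700732
```

View pics/w4o.png

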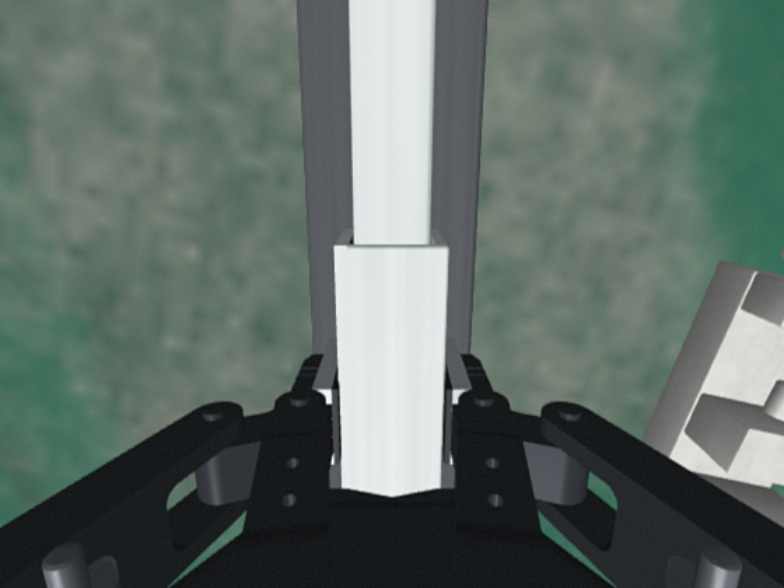

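The opening is 0.326 (27.7 mm), so the jaws are on the 28 mm tube with the button flush, and the wrist force is small. Now slide along tool +x.

```bash
python3 -m inch '[[[0.2,0.3,0,0,0,0,0],[0.2,0.4,0,0,0,0,0],[0.2,0.4,0,0,0,0,0],[0.2,0.5,0,0,0,0,0],[0.2,0.5,0,0,0,0,0],[0.2,0.4,0,0,0,0,0],[0.2,0.3,0,0,0,0,0],[0.2,0.2,0,0,0,0,0],[0.2,0,0,0,0,0,0],[0.2,0,0,0,0,0,0]]]'
python3 - <<'E'
from h import *
import cv2
o=r.get_obs();p=o['position'];k=.2313;d=p[:2]-np.array([.5761,.0196]);print(p,d@[-np.sin(k),np.cos(k)],d@[np.cos(k),np.sin(k)],o['ft_force'],o['width'])
im=r.get_image("wrist");v=cv2.resize(im[:,:,::-1],None,fx=1.4,fy=1.4);cv2.imwrite("pics/w5o.png",v)
im=r.get_image("scene");cv2.imwrite("pics/s5.png",cv2.resize(im[165:275,220:405,::-1],None,fx=4.2,fy=4.2,interpolation=2))
E
```

```text
clock: 6.5
position: [0.569, 0.0498, 0.0393]
orientation: [-1.948, -2.463, -0.001]
ft_force: [-2.5, 2.8, 2.7]
width: 0.326
[0.56898954 0.04984632 0.03926209] 0.031070856192304423 1.2657083090786975e-05 [-2.53272649  2.84371016  2.69753297] 0.3263448961487913
```

View pics/s5.png

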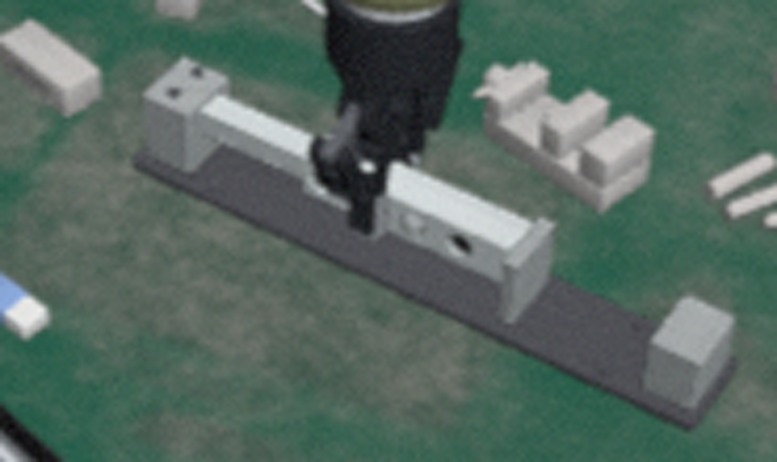

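View pics/w5o.png

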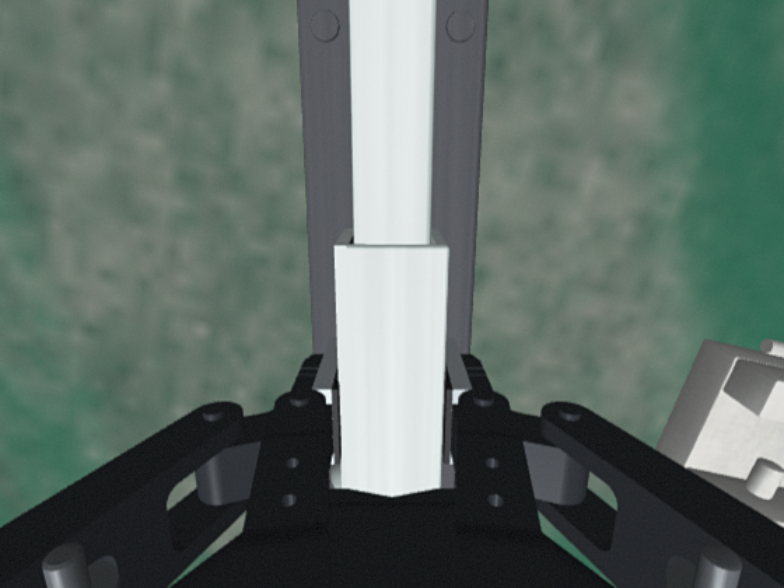

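The tube moved 31.1 mm and the button fills the hole at (414,222). I'll nudge it to feel for the lock.

```bash
for i in 1 ; do python3 -m inch '[[[0.2,0.1,0,0,0,0,0],[0.2,0,0,0,0,0,0]]]'; python3 -m inch '[[[0.2,0.1,0,0,0,0,0],[0.2,0,0,0,0,0,0]]]'; done
```

```text
clock: 6.85
position: [0.569, 0.0499, 0.0393]
orientation: [-1.95, -2.463, 0.0]
ft_force: [-2.9, 1.5, 2.2]
width: 0.324
clock: 7.1
position: [0.569, 0.0501, 0.0393]
orientation: [1.95, 2.462, -0.001]
ft_force: [-0.8, -0.8, 2.0]
width: 0.324
```

```bash
python3 -m inch '[[[0.2,0.2,0,0,0,0,0],[0.2,0,0,0,0,0,0]]]'; python3 -m inch '[[[0.2,-0.3,0,0,0,0,0],[0.2,0,0,0,0,0,0]]]';python3 -m inch '[[[0.2,-0.3,0,0,0,0,0],[0.2,0,0,0,0,0,0]]]'
```

```text
clock: 7.35
position: [0.5686, 0.0517, 0.0393]
orientation: [1.951, 2.461, -0.001]
ft_force: [1.1, -3.2, 0.5]
width: 0.323
clock: 7.6
position: [0.5689, 0.05, 0.0393]
orientation: [-1.95, -2.463, -0.0]
ft_force: [-1.8, -0.1, 2.3]
width: 0.321
clock: 7.85
position: [0.5691, 0.0495, 0.0393]
orientation: [-1.946, -2.463, -0.002]
ft_force: [-3.6, 7.4, 4.8]
width: 0.325
```

Forces rise both ways over ~1–2 mm, which suggests a lock. I'll release, lift, and look.

```bash
python3 -m inch '[[[0.2,0.2,0,0,0,0,0],[0.5,0,0,0,0,0,0],[0.8,0,0,0,0,0,0],[1,0,0,0,0,0,0],[1,0,0,-4,0,0,0],[1,0,0,-5,0,0,0],[1,4,-3,-5,0,0,0],[1,4,-3,0,0,0,0],[1,0,0,0,0,0,0]]]'
python3 - <<'E'
from h import *
import cv2
im=r.get_image("wrist");v=cv2.resize(im[:,:,::-1],None,fx=1.4,fy=1.4);cv2.imwrite("pics/w6o.png",v)
im=r.get_image("top");cv2.imwrite("pics/t6.png",cv2.resize(im[130:220,225:415,::-1],None,fx=4.2,fy=4.2,interpolation=2))
im=r.get_image("scene");cv2.imwrite("pics/s6.png",cv2.resize(im[165:275,180:405,::-1],None,fx=3.5,fy=3.5,interpolation=2))
E
```

```text
clock: 8.98
position: [0.4949, 0.1124, 0.1739]
orientation: [-1.942, -2.467, -0.003]
ft_force: [0.5, -0.3, 0.4]
width: 1.002
```

View pics/s6.png

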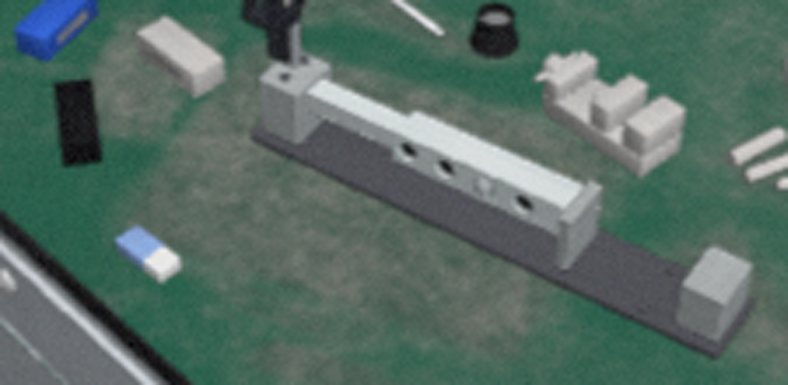

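View pics/w6o.png

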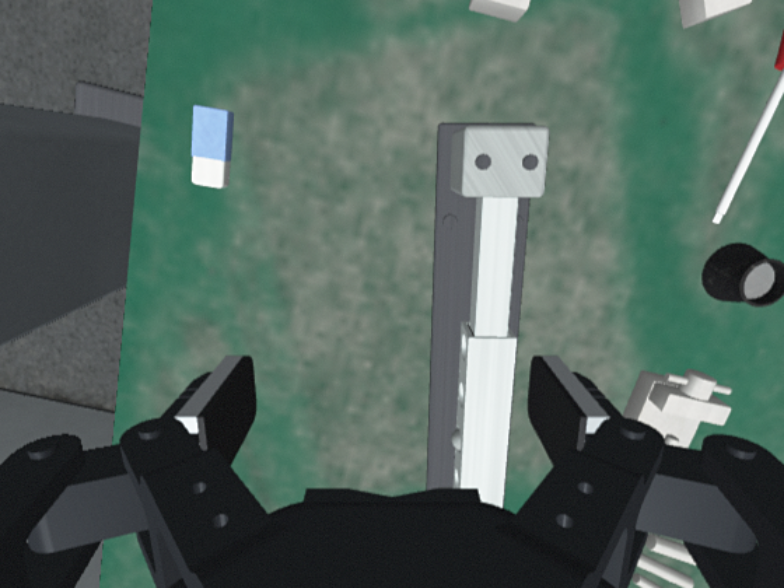

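View pics/t6.png

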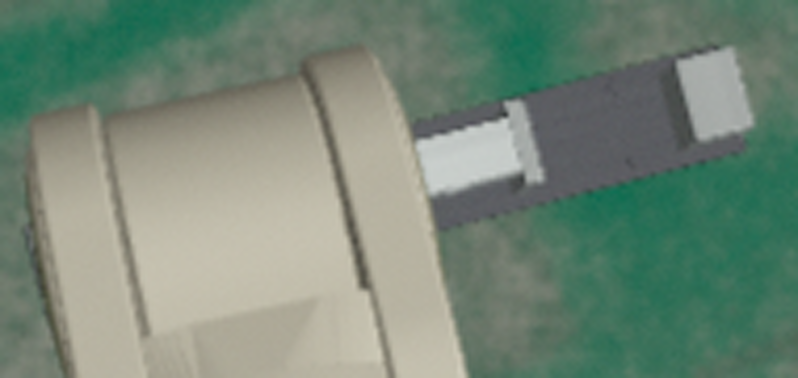

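The button is again at scene pixel (484,185), now in the third hole from the left, and it stands out of the wall in the wrist view at (456,438). The end plate has moved one hole, so the gap is open. Next, the grey block.

```bash
python3 - <<'E'
from h import *
plan([.516,.285,.15],0,4)
E
```

```text
[4.19 1.46 0.59] [0.01 0.   3.31]
[4.26 1.22 0.59] [0.01 0.   3.31]
[4.33 0.97 0.59] [0.01 0.   3.31]
[4.38 0.72 0.59] [0.01 0.   3.31]
```

```bash
python3 -m inch '[[[1,4.2,1.5,0.6,0,0,3.3],[1,4.3,1.2,0.6,0,0,3.3],[1,4.3,1.0,0.6,0,0,3.3],[1,4.4,0.7,0.6,0,0,3.3],[1,0,0,0,0,0,0],[1,0,0,0,0,0,0]]]' 40
python3 - <<'E'
from h import *
import cv2
im=r.get_image("wrist");v=cv2.resize(im[:,:,::-1],None,fx=1.4,fy=1.4);cv2.imwrite("pics/w7o.png",v)
im=r.get_image("top");cv2.imwrite("pics/t7.png",cv2.resize(im[130:220,225:415,::-1],None,fx=4.2,fy=4.2,interpolation=2))
E
```

```text
clock: 9.88
position: [0.5166, 0.2845, 0.1488]
orientation: [2.221, 2.22, -0.002]
ft_force: [0.6, -2.1, -0.3]
width: 1.002
```

View pics/w7o.png

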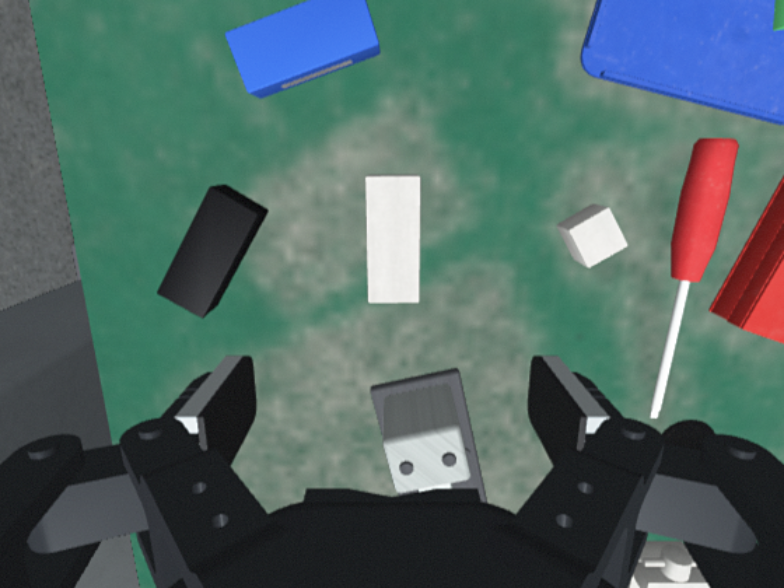

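View pics/t7.png

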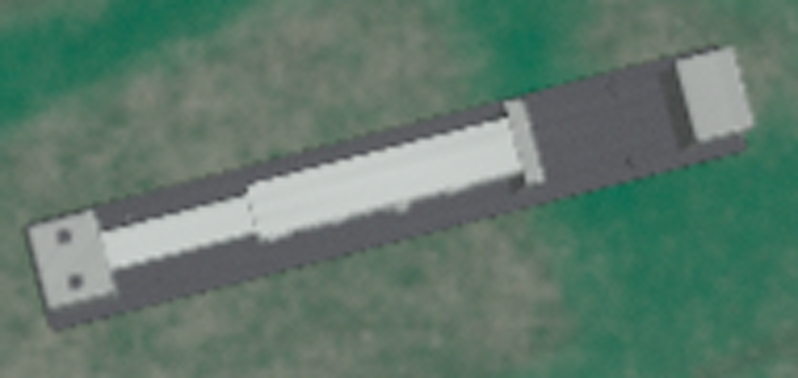

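The top view shows the tube one hole on, with the button still out at (402,207). In the wrist view the grey block is at (393,240), nearly aligned with the jaws, and the black, blue and cube objects are clear of it. Refine its pose.

```bash
python3 - <<'E'
from h import *
c=r.camera_info("wrist")
W=[((366,177),(-15,36,24)),((420,177),(15,36,24)),((419,302),(15,-36,24)),((369,302),(-15,-36,24))]
q,e=fit([(c,(np.array([a for a,_ in W])+.5)/1.4-.5,[b for _,b in W])],[.516,.305,0]);print(q,e.round(1).tolist())
plan([(q[0]+.5165)/2,(q[1]+.3049)/2,.018],np.degrees(q[2]),4)
E
```

```text
[0.51790932 0.30664935 0.00611005] [[-0.6, -0.6], [0.7, -0.9], [0.6, 0.8], [-0.6, 1.1]]
[0.55 0.01 3.29] [ 0.    0.01 -0.11]
[0.55 0.01 3.29] [ 0.    0.01 -0.11]
[0.55 0.01 3.29] [ 0.    0.01 -0.11]
[0.55 0.02 3.29] [ 0.    0.01 -0.11]
```

```bash
python3 -m inch '[[[1,0.6,0,3.3,0,0,0],[1,0.6,0.05,3.3,0,0,0],[1,0.5,0,3.2,0,0,0],[0.8,0.5,0,3.2,0,0,0],[0.6,0,0,0.1,0,0,0],[0.5,0,0,0,0,0,0],[0.4,0,0,0,0,0,0],[0.2,0,0,0,0,0,0],[0.2,0,0,0,0,0,0],[0.2,0,0,0,0,0,0]]]' 40
python3 - <<'E'
from h import *
import cv2
im=r.get_image("wrist");v=cv2.resize(im[:,:,::-1],None,fx=1.4,fy=1.4);cv2.imwrite("pics/w8o.png",v)
E
```

```text
clock: 11.22
position: [0.5175, 0.3083, 0.0204]
orientation: [2.22, 2.221, 0.005]
ft_force: [-1.0, -2.2, 7.4]
width: 0.339
```

View pics/w8o.png

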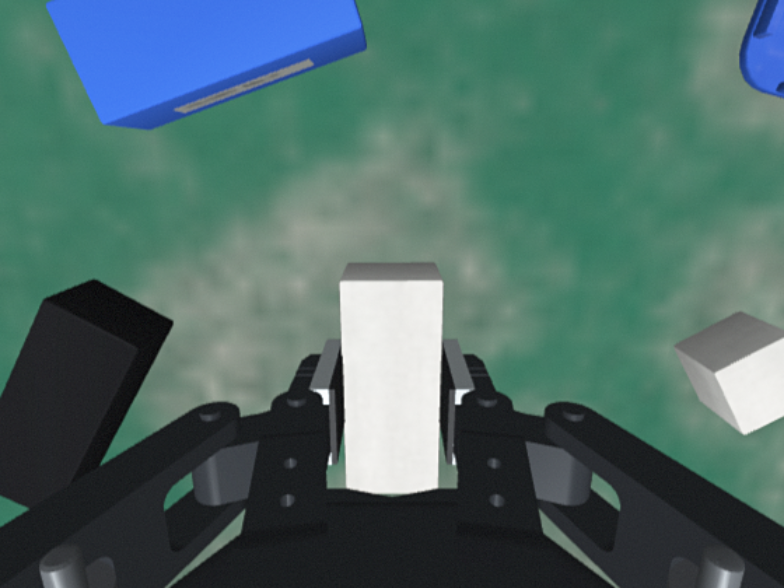

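```bash
python3 - <<'E'
from h import *
c=r.camera_info("wrist");o=r.get_obs();p=np.array(o['position']);print(p,o['ft_force'])
R=np.array(c['R']);C=-R.T@c['t']
for u in((341,281),(441,281)):
    u=(np.array(u)+.5)/1.4-.5
    d=R.T@[(u[0]-c['cx'])/c['fx'],(u[1]-c['cy'])/c['fy'],1];X=C+d*(.024-C[2])/d[2];print(X, X-p)
E
```

```text
[0.51751259 0.30825354 0.0203871 ] [-0.73369266 -1.45330636  8.11102772]
[0.50308817 0.3431171  0.024     ] [-0.01442442  0.03486357  0.0036129 ]
[0.53117635 0.34309314 0.024     ] [0.01366376 0.03483961 0.0036129 ]
```

```bash
python3 -m inch '[[[0.2,0,0,-2,0,0,0],[0.2,0,0,-4,0,0,0],[0.2,0,0,-6,0,0,0],[0.2,0,0,-2,0,0,0],[0.2,0,0,0,0,0,0],[0.2,0,0,0,0,0,0]]]'
python3 - <<'E'
from h import *
Q=[.574,.024,.231]
print(pose(Q,[(0,-116,8)]))
g=pose(Q,[(0,-116,140)])[0]
plan(g,np.degrees(.231),8)
E
```

```text
clock: 12.02
position: [0.5151, 0.3077, 0.1572]
orientation: [-2.22, -2.222, 0.004]
ft_force: [-0.1, 0.1, -5.1]
width: 0.334
[[ 0.60055832 -0.0889188   0.008     ]]
[-4.96  1.06  0.22] [-0.02  0.01 -1.65]
[-4.99  0.92  0.22] [-0.02  0.01 -1.65]
[-5.01  0.78  0.22] [-0.02  0.01 -1.65]
[-5.03  0.63  0.22] [-0.02  0.01 -1.65]
[-5.05  0.49  0.22] [-0.02  0.01 -1.65]
[-5.06  0.34  0.22] [-0.02  0.01 -1.65]
[-5.07  0.2   0.22] [-0.02  0.01 -1.65]
[-5.07  0.05  0.22] [-0.02  0.01 -1.65]
```

```bash
python3 - <<'E'
from h import *
Q=[.5755,.0226,.231]
g=pose(Q,[(0,-115,140)])[0];print(g)
plan(g,np.degrees(.231),8)
E
```

```text
[ 0.60182937 -0.08934536  0.14      ]
[-4.96  1.08  0.22] [-0.02  0.01 -1.65]
[-4.99  0.94  0.22] [-0.02  0.01 -1.65]
[-5.02  0.79  0.22] [-0.02  0.01 -1.65]
[-5.04  0.65  0.22] [-0.02  0.01 -1.65]
[-5.06  0.5   0.22] [-0.02  0.01 -1.65]
[-5.07  0.36  0.22] [-0.02  0.01 -1.65]
[-5.08  0.21  0.22] [-0.02  0.01 -1.65]
[-5.08  0.06  0.22] [-0.02  0.01 -1.65]
```

```bash
python3 -m inch '[[[0.2,-5,1.1,0.2,0,0,-1.7],[0.2,-5,0.9,0.2,0,0,-1.6],[0.2,-5,0.8,0.2,0,0,-1.7],[0.2,-5,0.65,0.2,0,0,-1.6],[0.2,-5.1,0.5,0.2,0,0,-1.7],[0.2,-5.1,0.35,0.2,0,0,-1.6],[0.2,-5.1,0.2,0.2,0,0,-1.7],[0.2,-5,0.05,0.2,0,0,-1.6],[0.2,0,0,0,0,0,0],[0.2,0,0,0,0,0,0],[0.2,0,0,0,0,0,0]]]'
python3 - <<'E'
from h import *
import cv2
Q=[.5755,.0226,.231]
plan(pose(Q,[(0,-115,75)])[0],np.degrees(.231),3)
im=r.get_image("wrist");v=cv2.resize(im[:,:,::-1],None,fx=1.4,fy=1.4);cv2.imwrite("pics/w9o.png",v)
E
```

```text
clock: 13.4
position: [0.6022, -0.0872, 0.1415]
orientation: [-1.946, -2.464, 0.001]
ft_force: [0.2, 0.6, -4.1]
width: 0.34
[-0.07 -0.03  2.22] [-0.03 -0.02  0.05]
[-0.07 -0.03  2.22] [-0.03 -0.02  0.05]
[-0.07 -0.03  2.22] [-0.03 -0.02  0.05]
```

View pics/w9o.png

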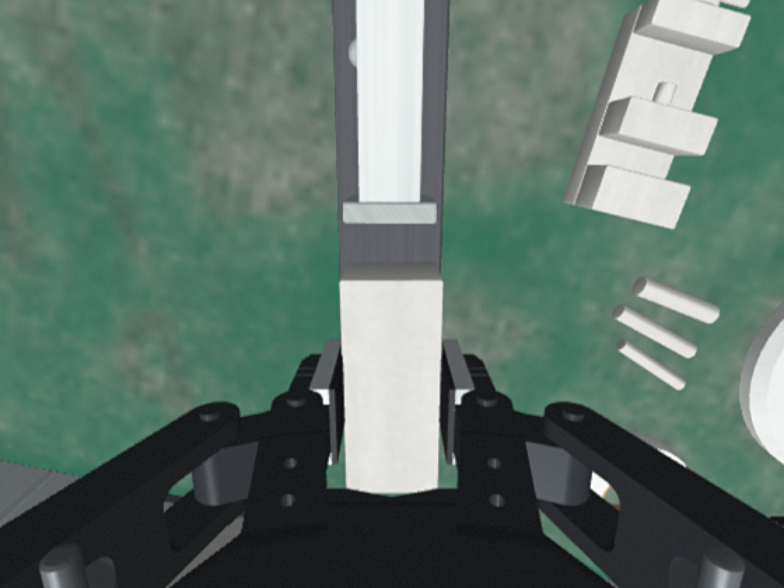

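```bash
python3 -m inch '[[[0.2,-0.1,0,2,0,0,0],[0.2,-0.1,0,2,0,0,0],[0.2,0,0,1.6,0,0,0],[0.2,0,0,0,0,0,0],[0.2,0,0,0,0,0,0]]]'
python3 - <<'E'
from h import *
import cv2
Q=[.5755,.0226,.231]
plan(pose(Q,[(0,-115,30)])[0],np.degrees(.231),3)
c=r.camera_info("wrist");o=r.get_obs();p=np.array(o['position'])
im=r.get_image("wrist");v=cv2.resize(im[:,:,::-1],None,fx=1.4,fy=1.4);cv2.imwrite("pics/w10o.png",v)
for n in("scene","top"):
  im=r.get_image(n);y,x=(190,310) if n=="scene" else(130,300)
  cv2.imwrite(f"pics/{n}10.png",cv2.resize(im[y:y+90,x:x+110,::-1],None,fx=5,fy=5,interpolation=2))
E
```

```text
clock: 14.08
position: [0.6035, -0.0911, 0.0869]
orientation: [1.95, 2.463, 0.0]
ft_force: [-0.1, 0.3, -4.5]
width: 0.342
[ 0.07 -0.04  1.9 ] [0.01 0.01 0.01]
[ 0.07 -0.04  1.9 ] [0.01 0.01 0.01]
[ 0.07 -0.04  1.9 ] [0.01 0.01 0.01]
```

View pics/w10o.png

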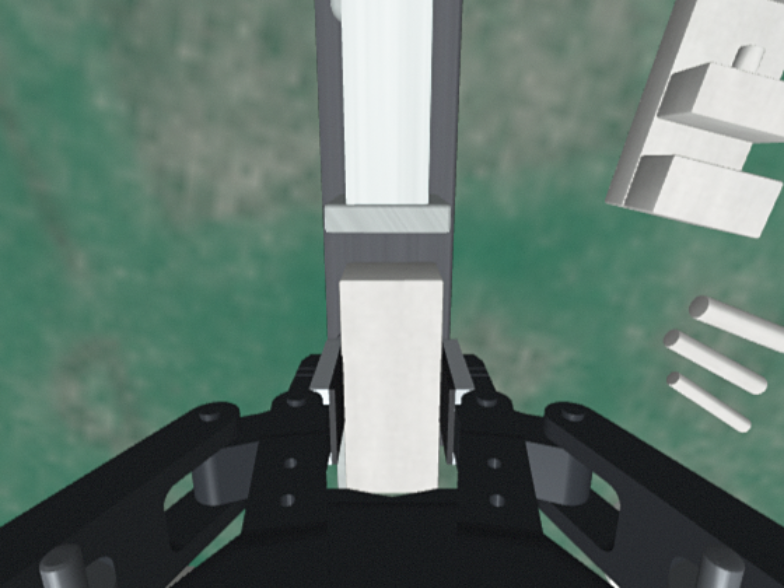

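View pics/scene10.png

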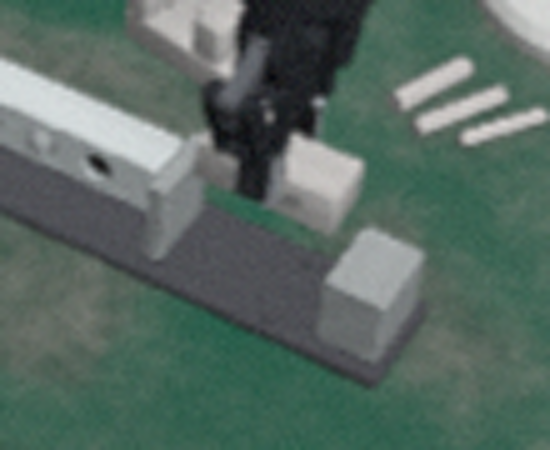

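```bash
python3 - <<'E'
from h import *
c=r.camera_info("wrist");o=r.get_obs();p=np.array(o['position']);M=Ro.from_rotvec(o['orientation']).as_matrix()
R=np.array(c['R']);C=-R.T@c['t'];print(p)
for n,u,z in(("plateL",(326,233),.058),("plateR",(449,233),.058),("plate far",(388,206),.058),("blk top",(341,281),p[2]+.0036),("blk topR",(441,280),p[2]+.0036),("blk bot",(390,264),p[2]-.0204)):
    u=(np.array(u)+.5)/1.4-.5
    d=R.T@[(u[0]-c['cx'])/c['fx'],(u[1]-c['cy'])/c['fy'],1];X=C+d*(z-C[2])/d[2];print(n,(M.T@(X-p)*1000).round(1))
E
```

```text
[ 0.60370714 -0.09113864  0.08734316]
plateL [ 43.2 -22.6  29.3]
plateR [43.2 19.9 29.4]
plate far [52.4 -1.2 29.3]
blk top [ 34.9 -14.2  -3.6]
blk topR [35.1 13.9 -3.6]
blk bot [34.3 -0.5 20.4]
```

Clearance to the end plate is ~8 mm against the wanted 6, so shift +2 mm in x and -1 mm in y, then lower.

```bash
python3 -m inch '[[[0.2,0.2,-0.1,0.5,0,0,0],[0.2,0,0,1,0,0,0],[0.2,0,0,1.2,0,0,0],[0.2,0,0,1.2,0,0,0],[0.2,0,0,1,0,0,0],[0.2,0,0,0.6,0,0,0],[0.2,0,0,0,0,0,0],[0.2,0,0,0,0,0,0]]]'; python3 -m inch '[[[0.2,0,0,0.2,0,0,0],[0.2,0,0,0,0,0,0]]]'
python3 - <<'E'
from h import *
import cv2
im=r.get_image("wrist");v=cv2.resize(im[:,:,::-1],None,fx=1.4,fy=1.4);cv2.imwrite("pics/w11o.png",v)
im=r.get_image("scene");y,x=(190,310)
cv2.imwrite("pics/scene11.png",cv2.resize(im[y:y+90,x:x+110,::-1],None,fx=5,fy=5,interpolation=2))
E
```

```text
clock: 15.22
position: [0.602, -0.0894, 0.0319]
orientation: [1.95, 2.463, 0.0]
ft_force: [-0.6, 1.0, -4.7]
width: 0.337
clock: 15.48
position: [0.6017, -0.0892, 0.0295]
orientation: [1.95, 2.463, 0.0]
ft_force: [-1.0, 0.2, -4.9]
width: 0.34
```

View pics/w11o.png

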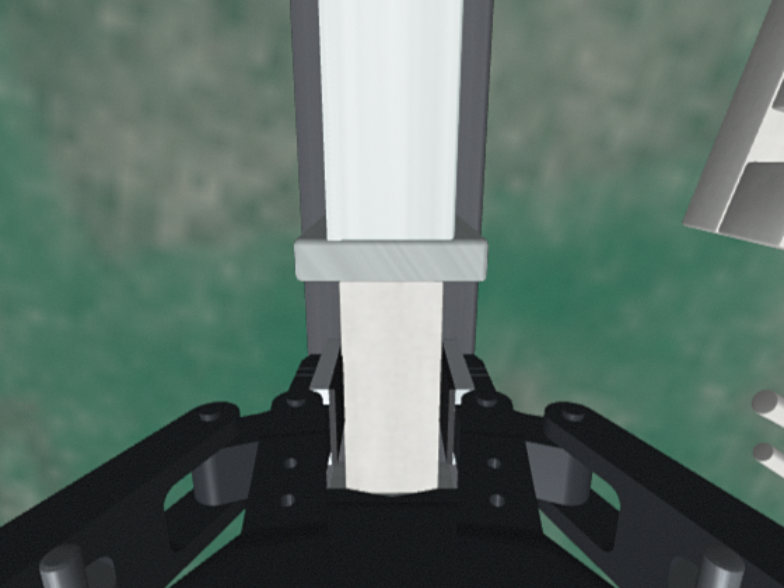

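View pics/scene11.png

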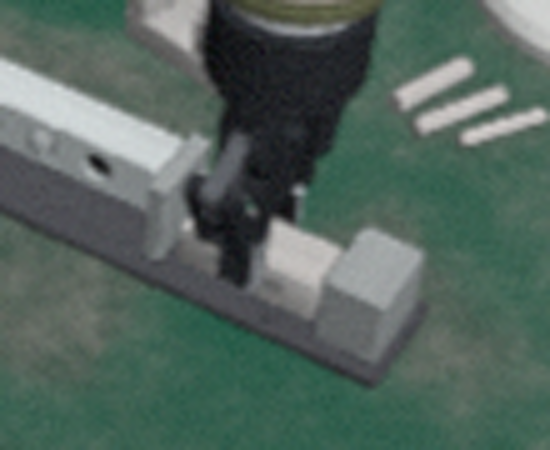

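The block is between end plate and anvil without touching either. It is still hanging (force -4.9), so lower it until contact.

```bash
python3 -m inch '[[[0.2,0,0,0.1,0,0,0],[0.2,0,0,0,0,0,0]]]'; python3 -m inch '[[[0.2,0,0,0.1,0,0,0],[0.2,0,0,0,0,0,0]]]'
```

```text
clock: 15.82
position: [0.6017, -0.0893, 0.0285]
orientation: [1.95, 2.463, -0.0]
ft_force: [0.4, 0.3, -4.5]
width: 0.341
clock: 16.08
position: [0.6017, -0.0893, 0.0284]
orientation: [-1.95, -2.463, -0.001]
ft_force: [-4.0, 0.6, 4.1]
width: 0.342
```

Contact with the plate. Release and lift.

```bash
python3 -m inch '[[[0.45,0,0,0,0,0,0],[0.6,0,0,0,0,0,0],[0.8,0,0,-0.3,0,0,0],[0.8,0,0,-1,0,0,0],[0.8,0,0,-3,0,0,0],[0.8,0,0,-5,0,0,0],[0.8,0,0,-5,0,0,0],[0.8,4,-4,-1,0,0,0],[0.8,5,-4,0,0,0,0],[0.8,5,-2,0,0,0,0],[0.8,0,0,0,0,0,0],[0.8,0,0,0,0,0,0]]]'
python3 - <<'E'
from h import *
import cv2
for n in("scene","top"):
  im=r.get_image(n);y,x,k=(165,180,3.5) if n=="scene" else(130,225,4.2)
  cv2.imwrite(f"pics/{n}12.png",cv2.resize(im[y:y+110,x:x+(225 if n=="scene" else 190),::-1],None,fx=k,fy=k,interpolation=2))
im=r.get_image("wrist");cv2.imwrite("pics/w12.png",im[:,:,::-1])
E
```

```text
clock: 17.58
position: [0.474, 0.0228, 0.1813]
orientation: [1.95, 2.462, 0.002]
ft_force: [0.0, -0.2, -0.5]
width: 0.796
```

View pics/scene12.png

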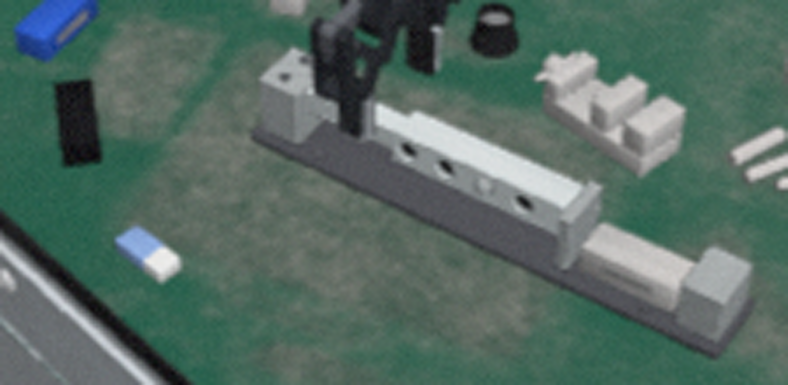

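View pics/top12.png

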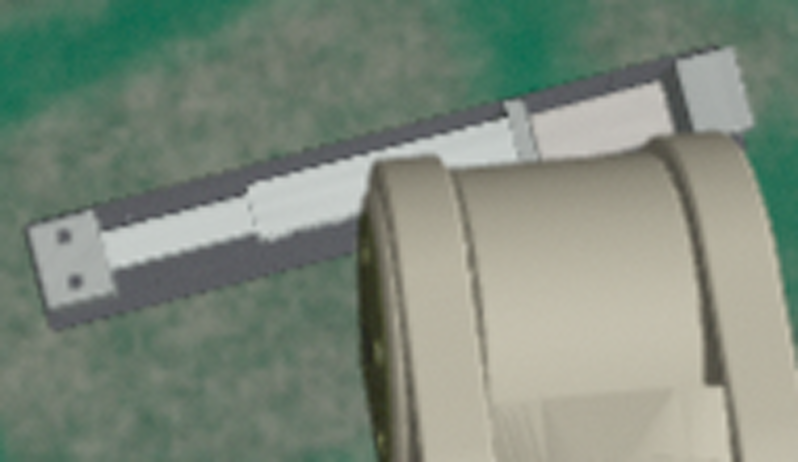

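```bash
python3 - <<'E'
from h import *
ct=r.camera_info("top");Q=[.5733,.0217,.2276]
R=np.array(ct['R']);C=-R.T@ct['t']
for u in((534,117),(664,80),(674,125)):
    u=(np.array(u)+.5)/4.2-.5+[225,130]
    d=R.T@[(u[0]-ct['cx'])/ct['fx'],(u[1]-ct['cy'])/ct['fy'],1];X=C+d*(.032-C[2])/d[2]
    e=X[:2]-Q[:2];k=Q[2];print((1000*e@[np.cos(k),np.sin(k)]).round(1),(1000*e@[-np.sin(k),np.cos(k)]).round(1))
r.finish_job();print(r.get_obs()['clock'],r.get_obs()['ft_force'])
E
```

```text
14.0 -82.3
15.8 -154.1
-8.6 -153.0
the job is handed in; nothing more can be done
the job is handed in; nothing more can be done
```

The length stop is now set one hole wider and the long grey block is lying in the gap. I handed the job in at about 17.7 s of the 58 s allowed; no verdict is reported.

**What I did**
- Pinched the tube and button together. The jaws closed to 27.7 mm on the 28 mm tube, so the button was flush.
- Slid the tube about 31 mm. The button sprang out in the next hole, and nudging the tube both ways met resistance.
- Gripped the grey block across its width, lowered it into the gap until the base plate pushed back, then let go and moved the arm clear.

**Last checks**
- **Button and tube:** The scene picture shows the button standing out of the third hole from the bracket end, at the same pixel as before. The top view shows the tube about one hole on.
- **Block position:** The block looks flat between the end plate and the anvil. From its top-view corners it runs from about y -82 to -154 mm, so its centre is near -118 mm (allowed -127 to -105). It is within about 1 mm of the centre line and 0.03 rad of the tube's axis.
- **Robot:** The gripper was clear of everything, with wrist force near zero.

**What disagreed**
- The camera estimates of the stand's position along its axis differed by up to 6 mm. I settled this with close-range wrist views before pinching and again before lowering the block.
- The nudge test gave a softer lock than I expected, with the gripper moving about 2 mm in total, so I relied on the pictures to confirm the catch.

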